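Open the push-catch drop-front cupboard

ROBOT

A 6-joint arm with a two-finger parallel gripper is mounted at the origin on a cart in front of the work surface, level with it; the furniture and walls round the work are solid. World frame = base frame: x ahead of the robot, y to its left, z up, the work surface at z = 0. Lengths are in m, angles in degrees, forces in N, time in s.
With the tool pointing down it reaches from about 0.4 to 0.825 m from the base axis. Payload 7 kg.
Tool frame: the origin (TCP) lies midway between the tips of the shut fingers; the grasp point (between the pads) lies 19 mm behind it; z points along the fingers, y is the line along which they close (so a half turn about z gives the same grasp; the last joint's range is limited). The gripper opens to 88 mm and grips with 3 to 60 N. Pads are 19 mm wide; open, the fingers measure 130 mm over their backs; the gripper's body (78 mm by 193 mm) begins 47 mm behind the grasp point.
Start: joints at [-59.467, 20.546, 0.682, 0, -70.136, -16.507], TCP at [0.164, -0.655, 0.204] pointing down, gripper open.
Joint ranges: [-176.03, 176.03], [-82.01, 121.73], [-58.28, 71.71], [-173.87, 95.51], [-174.79, -0.11], [-173.66, 173.66]. Speed limits (degrees/s): [136.94, 136.94, 172.46, 180, 180, 180].

INTERFACE

Orientations are given as [roll, pitch, yaw] about the fixed x, y, z axes, in that order (R = Rz(yaw) Ry(pitch) Rx(roll)).
In Python, from plant import r gives the robot as it stands. The module is installed in compiled form; this text tells all that it offers.
- The arm moves only by the tool play_rows, never from a script. Its argument "rows" is a list of rows, each an object with "slide": the shift along the tool's x, y, z as a fraction of full scale, a list of three; "delta_rot": the turn, a rotation vector about the tool's x, y, z as a fraction of full scale, a list of three; "fingers": the opening, from -1 (shut) to 1 (fully open). In form: [{"slide": [x, y, z], "delta_rot": [rx, ry, rz], "fingers": fingers}, ...]. A call has 1 to 8 rows; each row shifts and turns the commanded pose from where the row before left it, along the tool's axes as they then stand; what a row does not reach is not made up. Full scale, the value 1, is 0.15 m for a shift and 0.08 rad for a turn. A row lasts 1/8 s, in which the tool goes at most 62.5 mm and 10.7 degrees, less where a joint would pass 70% of its speed; a pose out of reach is approached as far as the arm can. A call with a number of a shift or a turn outside -1 to 1 is refused whole. A call with a gripper value outside its range is refused whole. The fingers move at their own pace and stop on an object; "squeeze" is the grip in N (left out, the last holds). Time passes only in rows, so rows that do not move let the fingers close. It gives the time, the measured TCP pose, the force, the opening and the grip force at its end, in the units of the state.
- r.get_state(): the state, without advancing time (a new reading comes with each control period).
- r.capture(name): name is "scene" or "top" or "wrist"; returns a dict with "image" (480x640x3 uint8, blue, green, red), "fx", "fy", "cx", "cy" (pixels), "distortion" ([k1, k2, p1, p2, k3] as OpenCV has them; the pictures are not rectified), "R" (3x3) and "t" (3): a world point X has camera coordinates R X + t; the wrist camera has in their place "T_tool_cam" (4x4, takes a point from camera to tool coordinates, whose origin is the TCP and whose axes are the flange's). Camera axes: x right, y down, z forward; pixel columns grow to the right and rows downward; lengths in m; the calibration is good to about 2 mm. A picture is of the moment at which its call begins: read the wrist's pose just before it. There is no depth.
- r.close_job(): hands the job in; it is judged then, once.
The state is a dict: "time_s": time; "joints": joint angles; "qd": joint speeds; "joint_torque": joint torques, N m; "tcp_pos": TCP position; "eef_rot": TCP orientation; "contact_force": force on the tool from outside, world axes, zero at the start; "moment": the same for the moment, N m; "gripper_width": finger opening in m; "gripper_force": force on a finger pad.
Only numpy, scipy, OpenCV 4.12 (cv2) and the standard library are available. Lean on these libraries where they do the work, as an engineer would, in place of code of your own. Each camera call takes 0.05 s, during which the arm holds its last target. There are 200 camera calls.

TASK

Open the small handleless drop-front cupboard that stands at the back of the counter. One thing (the mug, the milk pitcher or the tub of tea sachets) stands in the way of its flap: slide that one along the counter until it is clear of the flap, without lifting or tipping it, then press the closed flap in near its top edge and let go so that its push catch releases and the flap springs ajar by itself, and last swing the flap all the way down until it lies level. The flap must not touch the mug, pitcher or tub, and everything else stays where it is.

Things in the scene. Friction and masses are not known exactly. Their poses are not given: they have to be found in the camera images.
- cupboard: small light-wood cupboard, fixed, at the back of the counter; 150 mm deep (x), 210 wide (y), 160 high, panels 12 mm. Origin: centre of its underside, on the counter. Its +x points to the wall (turned up to 0.13 rad), +y to its left as the robot sees it; its front is the plane x = -75 mm. The white front between the two side panels is the flap; the top panel begins 7 mm behind it
- flap: white flap, 12 mm thick, 182 wide, 148 high, no handle; closed it is flush between the sides. Origin on its hinge line: lower outer edge, mid-width, 12 mm above the counter. Its z runs up the flap to the free top edge (z = 148 mm); outer face x = 0, inner face x = +12 mm; the frame turns with it. Fully down it lies level before the cupboard, inner face up, 24 mm above the counter
- flap_hinge (a joint): flap angle, rad: 0 closed, grows as the top swings out towards the robot and down, 1.571 level (stop). A push catch holds it at 0 and releases only by being pressed in; then a spring ejector swings it to about 0.5 rad. A friction stay holds it at any angle from there; about 2 N near the top edge swings it on. Once released it does not catch again
- flap_press (a point): where to press: outer face of the flap, mid-width, 122 mm up the flap (26 mm below its top edge); moves with the flap. Pressed inward about 0.04 rad (4 to 5 mm here, about 5 N; stop at -0.045 rad) the catch lets go; the flap springs out as the finger withdraws
- flap_top (a point): inner top edge of the flap, mid-width; moves with the flap. With the flap ajar a gap about 60 mm wide, open upward, lies between this edge and the cupboard's front: a closed finger pair goes down into it from above. The ejector's thin rod crosses the gap 75 mm left of mid-width and the catch's pin stands 24 mm off the inner face 70 mm right of it: keep to the middle
- mug: white ceramic mug, 94 mm high, body 82 mm in diameter, 0.18 to 0.33 kg. Origin at its underside, z = 0 on the counter; the axis of the round body lies 17 mm from it along the mug's +y, the handle reaches to 58 mm along its -y
- pitcher: steel milk pitcher, 96 mm high, round body 75 mm in diameter, 0.16 to 0.30 kg. Origin at its underside, z = 0 on the counter; the body's axis lies 12 mm from it along its -y, the strap handle reaches to 52 mm along its +y
- tea_tub: white card tub of tea sachets, 67 x 66 mm, 76 high, 0.06 to 0.12 kg; origin mid-underside. Mug, pitcher and tub change places: one is in the flap's way, 85 to 115 mm before the cupboard's front and 0 to 80 mm left of its middle; the others stand at the right beside the microwave, one near the counter's front edge, one at the back. The free counter is to the left of the flap, before the kettle
- kettle: steel electric kettle on its base, back left, 218 mm high, body 163 mm wide; origin at its underside. Stays where it is. The counter runs from x = 0.35 to the wall at 0.78 and its left end is y = 0.27. On its right stands a microwave, 270 mm high: left side y = -0.30, front x = 0.41 (world, m), with a carton and a basket on it up to z = 0.45
- teaspoon: steel teaspoon, 130 mm long, lying near the counter's front edge; origin at its middle. Stays where it is
- biscuit: flat wrapped biscuit, 81 x 51 x 11 mm, lying on the cupboard's top; origin at its middle. Stays where it is
- creamer: creamer pod, 37 mm wide, 20 mm high, standing on the cupboard's top; origin at its underside. Stays where it is
Things that resemble listed ones, but are neither listed nor needed, are in the scene too. What is shaped like the tea_tub but yellow is not meant.

How it is judged:
By the outcome, as a careful person would: the job done as asked, in the order asked, and still so for the second after the job is handed in, with the robot touching nothing.
It also fails if it takes over 59 s, if anything falls off the work surface, if the arm or the gripper's body presses on something with over 40 N, if the wrist force passes 120 N, or if a joint passes its speed limit or range.

## Working session

There is one attempt and no reset: what is moved stays moved. The work goes in short steps, Python scripts to look and compute and a tool call to move; the robot and the scene stay as the last step left them, time stands still between calls to the robot, and variables do not carry over. Pictures are saved under pics/ and viewed, at most 10 in all, crops included, and the job is handed in when it is done.

Besides the shell and the picture viewer there is one more tool, called by a JSON object that holds its "fn" and its "kwargs", one argument or row to a line. play_rows: Moves the arm, as the interface text tells. Shift numbers are shares of 0.15 m and turn numbers shares of 0.08 rad, none past 1 either way. Its arguments: {"type":"object","properties":{"rows":{"type":"array"},"squeeze":{"type":"number"}},"required":["rows"]}

```bash
mkdir -p pics
cat > h.py <<'E'
import numpy as np, cv2, pickle
from plant import r
def cap(n):
    s=r.get_state(); c=r.capture(n); c['s']=s; return c
def K(c): return np.array([[c['fx'],0,c['cx']],[0,c['fy'],c['cy']],[0,0,1.]])
def ray(c,px):
    u=cv2.undistortPoints(np.array(px,float).reshape(-1,1,2),K(c),np.array(c['distortion'],float)).reshape(-1,2)
    d=np.c_[u,np.ones(len(u))]@np.array(c['R']); o=-np.array(c['R']).T@np.array(c['t']); return o,d
def onz(c,px,z):
    o,d=ray(c,px); return o+d*((z-o[2])/d[:,2])[:,None]
def proj(c,X):
    return cv2.projectPoints(np.array(X,float).reshape(-1,1,3),cv2.Rodrigues(np.array(c['R'],float))[0],np.array(c['t'],float),K(c),np.array(c['distortion'],float))[0].reshape(-1,2)
E
python3 - <<'E'
from h import *
for n in('scene','top'):
    c=cap(n); cv2.imwrite(f'pics/{n}0.png',c['image']); pickle.dump(c,open(n+'.pkl','wb')); print(n,-np.array(c['R']).T@c['t'],c['fx'])
print(r.get_state())
E
```

```text
scene [-0.59086998 -0.15648998  0.59675595] 600.8710581138938
top [ 0.38365056 -0.01661679  0.99991575] 469.09563848209416
{'time_s': 0.1, 'joints': array([-5.94679130e+01,  2.05854173e+01,  6.40161047e-01, -1.83837452e-02,
       -7.01367777e+01, -1.65079660e+01]), 'qd': array([ 0.11609216, -0.17721074,  0.12692694,  0.08395598,  0.05640412,
       -0.02916519]), 'joint_torque': array([-3.71267713e-03, -5.84160876e+01,  2.93748611e+01,  7.01564535e+00,
        1.01643149e-02, -7.41978715e-05]), 'tcp_pos': array([ 0.16344704, -0.65442883,  0.20354462]), 'eef_rot': array([ 1.79916436e+02, -6.74133384e-03, -1.65982133e+02]), 'contact_force': array([ 0.4731121 , -0.21761519,  0.10649982]), 'moment': array([0.04004099, 0.0295131 , 0.01507722]), 'gripper_force': 0.0, 'gripper_width': 0.08757658113073498}
```

View pics/scene0.png

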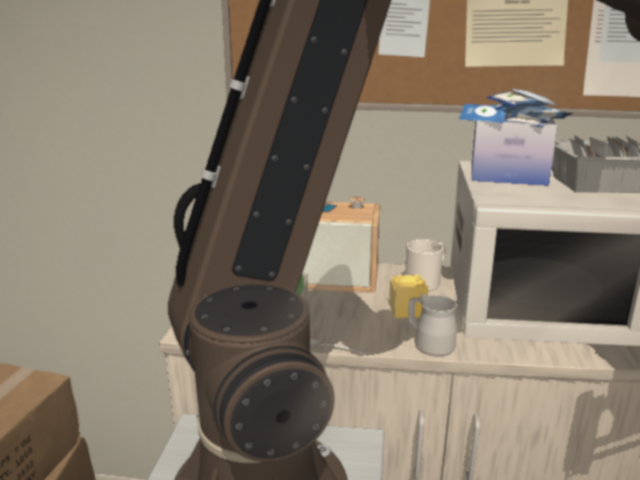

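View pics/top0.png

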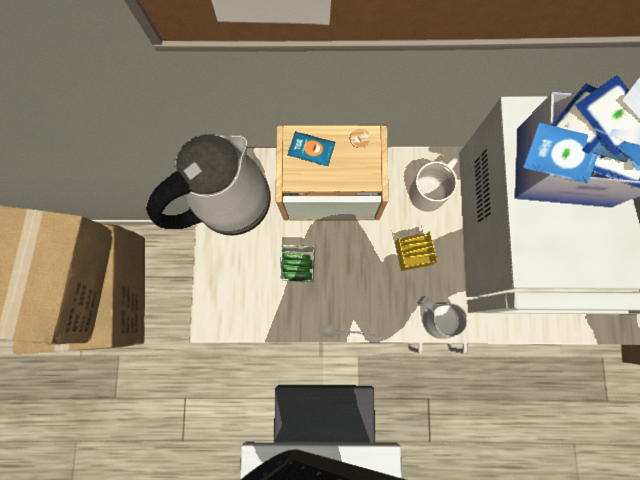

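The scene view is mostly blocked by the arm. It shows the white-fronted cupboard at about (340,250).

In the top view, the cupboard is at (332,172). Things that could be taken for the tea tub:
- the white tub with green sachets, at (297,264), in front of the flap on its left
- the yellow tub at (416,250), which is a decoy

The mug (435,186) and the pitcher (444,319) are at the right, and the spoon is at (345,331). I choose the green/white tub and will check it in a close crop.

Run:
```python
from h import *
c=pickle.load(open('top.pkl','rb')); im=c['image'][115:295,262:462]
cv2.imwrite('pics/crop.png',cv2.resize(im,None,fx=4*.82,fy=4*.82,interpolation=cv2.INTER_CUBIC))
print(onz(c,[[277,126],[386,125],[388,218],[276,218]],.16).round(4))
hsv=cv2.cvtColor(c['image'],cv2.COLOR_BGR2HSV)
for n,lo,hi in(('green',(45,80,30),(85,255,255)),('yel',(20,120,60),(32,255,255))):
    m=cv2.inRange(hsv,lo,hi); m[:, :270]=0; m[:200]=0; m[290:]=0; m[:,450:]=0
    p=cv2.findNonZero(m); q=cv2.minAreaRect(p); print(n,q,onz(c,cv2.boxPoints(q),.07).round(4).tolist(),onz(c,[q[0]],.07))
```

```text
[[ 0.7564  0.0814  0.16  ]
 [ 0.7579 -0.1254  0.16  ]
 [ 0.5774 -0.1256  0.16  ]
 [ 0.5774  0.0798  0.16  ]]
green ((296.5, 266.0), (28.0, 29.0), 90.0) [[0.5282, 0.0766, 0.07], [0.5282, 0.0184, 0.07], [0.472, 0.018, 0.07], [0.4719, 0.0756, 0.07]] [[0.49991998 0.04715296 0.07      ]]
yel ((415.8077087402344, 250.53848266601562), (33.535858154296875, 37.85041809082031), 78.69007110595703) [[0.5573, -0.1483, 0.07], [0.5726, -0.2231, 0.07], [0.5059, -0.2336, 0.07], [0.4909, -0.1597, 0.07]] [[ 0.53144984 -0.1912163   0.07      ]]
```

View pics/crop.png

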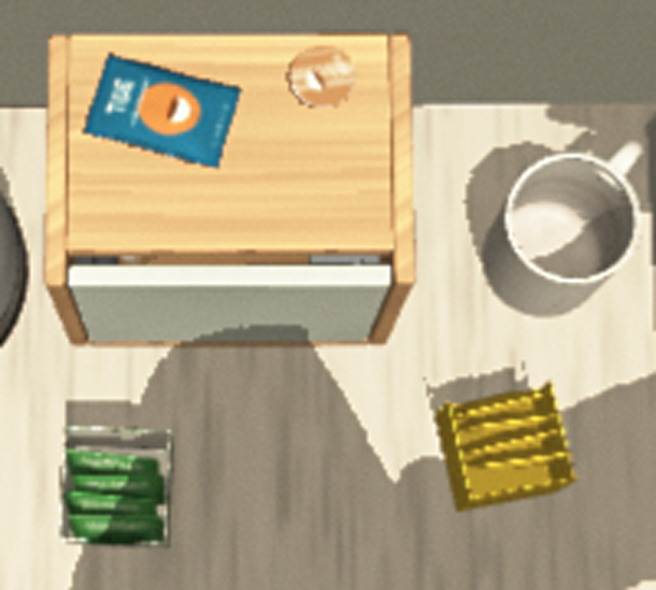

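The crop shows an open white card tub with green sachets, rim corners at crop (66,427), (170,430), (168,545) and (62,541). That is the real tub. The cupboard's top front corners are at (47,283) and (412,283), and it looks almost square to the image.

Run:
```python
from h import *
c=pickle.load(open('top.pkl','rb'))
f=lambda P,z:onz(c,np.array(P)/3.28+[262,115],z)
T=f([[47,283],[412,283],[410,36],[50,36]],.16); B=f([[78,343],[386,343]],0)
print('top',T.round(4),'bot',B.round(4)); t=f([[66,427],[170,430],[168,545],[62,541]],.076); print('tub',t.round(4),t.mean(0))
print('flaptop',f([[68,267],[391,267]],.16).round(4), f([[70,285],[390,285]],.16).round(4))
print('mug',f([[571,217]],.094),'pitch',onz(c,[[445,319]],.096),'spoon',onz(c,[[322,330],[380,338]],.0))
print('kettle body',onz(c,[[269,195],[235,234]],.0).round(3))
```

```text
top [[ 0.609   0.0798  0.16  ]
 [ 0.6089 -0.1255  0.16  ]
 [ 0.7559 -0.1272  0.16  ]
 [ 0.7565  0.0809  0.16  ]] bot [[ 0.6107  0.0767  0.    ]
 [ 0.6108 -0.1282  0.    ]]
tub [[0.541  0.076  0.076 ]
 [0.5392 0.0126 0.076 ]
 [0.4692 0.0134 0.076 ]
 [0.4715 0.0772 0.076 ]] [0.50521542 0.04480252 0.076     ]
flaptop [[ 0.6183  0.0681  0.16  ]
 [ 0.6182 -0.1139  0.16  ]] [[ 0.6079  0.0668  0.16  ]
 [ 0.6078 -0.1131  0.16  ]]
mug [[ 0.6679262  -0.23131781  0.094     ]] pitch [[ 0.39645186 -0.23687484  0.096     ]] spoon [[ 0.37402349 -0.00322752  0.        ]
 [ 0.3581756  -0.12403489  0.        ]]
kettle body [[ 0.666  0.115  0.   ]
 [ 0.579  0.187 -0.   ]]
```

The measurements agree with the given sizes: width 205 mm, depth 147 mm, front at x≈0.610, mid y≈-0.024, yaw≈0. The tub is centred at (0.505, 0.045), 105 mm before the front, so it blocks the flap. I will push it in +y with shut fingers.

{"fn": "play_rows", "kwargs": {
  "rows": [
    {"slide": [0,0,0],"delta_rot": [0,0,0.765],"fingers": -1},
    {"slide": [0,0,0],"delta_rot": [0,0,0.765],"fingers": -1},
    {"slide": [0,0,0],"delta_rot": [0,0,0.765],"fingers": -1},
    {"slide": [0,0,0],"delta_rot": [0,0,0.765],"fingers": -1},
    {"slide": [-0.1,0.27,0],"delta_rot": [0,0,0],"fingers": -1},
    {"slide": [-0.1,0.27,0],"delta_rot": [0,0,0],"fingers": -1},
    {"slide": [-0.1,0.27,0],"delta_rot": [0,0,0],"fingers": -1},
    {"slide": [-0.1,0.27,0],"delta_rot": [0,0,0],"fingers": -1}
  ]
}}

```text
time_s: 1.1
tcp_pos: [0.2237, -0.4914, 0.2039]
eef_rot: [180.0, -0.0, 180.0]
contact_force: [0.5, -1.0, 0.9]
gripper_width: 0.013
gripper_force: 0.0
```

{"fn": "play_rows", "kwargs": {
  "rows": [
    {"slide": [-0.1,0.27,0],"delta_rot": [0,0,0],"fingers": -1},
    {"slide": [-0.1,0.27,0],"delta_rot": [0,0,0],"fingers": -1},
    {"slide": [-0.1,0.27,0],"delta_rot": [0,0,0],"fingers": -1},
    {"slide": [-0.1,0.27,0],"delta_rot": [0,0,0],"fingers": -1},
    {"slide": [-0.2,0.3,0],"delta_rot": [0,0,0],"fingers": -1},
    {"slide": [-0.2,0.3,0],"delta_rot": [0,0,0],"fingers": -1},
    {"slide": [-0.2,0.3,0],"delta_rot": [0,0,0],"fingers": -1},
    {"slide": [-0.2,0.3,0],"delta_rot": [0,0,0],"fingers": -1}
  ]
}}

```text
time_s: 2.1
tcp_pos: [0.4041, -0.1491, 0.2045]
eef_rot: [180.0, 0.0, -180.0]
contact_force: [1.1, -1.6, 0.6]
gripper_width: 0.0007
gripper_force: 0.0
```

{"fn": "play_rows", "kwargs": {
  "rows": [
    {"slide": [-0.17,0.2,0],"delta_rot": [0,0,0],"fingers": -1},
    {"slide": [-0.17,0.2,0],"delta_rot": [0,0,0],"fingers": -1},
    {"slide": [-0.17,0.2,0],"delta_rot": [0,0,0],"fingers": -1},
    {"slide": [-0.17,0.2,0],"delta_rot": [0,0,0],"fingers": -1},
    {"slide": [0,0,0],"delta_rot": [0,0,0],"fingers": -1},
    {"slide": [0,0,0.25],"delta_rot": [0,0,0],"fingers": -1},
    {"slide": [0,0,0.25],"delta_rot": [0,0,0],"fingers": -1},
    {"slide": [0,0,0.2],"delta_rot": [0,0,0],"fingers": -1}
  ]
}}

```text
time_s: 3.1
tcp_pos: [0.5044, -0.0314, 0.0979]
eef_rot: [-180.0, -0.1, 180.0]
contact_force: [0.0, 0.0, 0.2]
gripper_width: 0.0008
gripper_force: 0.0
```

Run:
```python
from h import *
s=r.get_state(); print(s['tcp_pos'],s['contact_force'])
a=cap('wrist')['image']; b=cap('top')['image'][100:340,180:480]
cv2.imwrite('pics/c1.png',np.hstack([cv2.resize(a,(400,300)),cv2.resize(b,(375,300))]))
```

```text
[ 0.50442138 -0.03144181  0.09793813] [0.03126883 0.00362226 0.16926978]
```

View pics/c1.png

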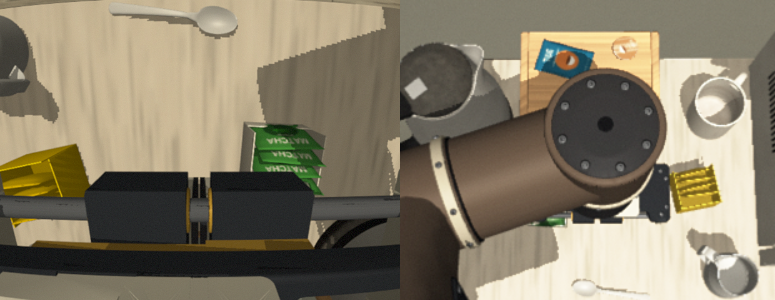

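The wrist view (left half) shows the shut fingers right of the green tub, tub at (285,155), with the yellow tub well to the left at (45,180). The top view (right half) is mostly hidden by the wrist. I will descend 8 mm further away, then push.

{"fn": "play_rows", "kwargs": {
  "rows": [
    {"slide": [0,-0.05,0],"delta_rot": [0,0,0],"fingers": -1},
    {"slide": [0,0,0.1],"delta_rot": [0,0,0],"fingers": -1},
    {"slide": [0,0,0.1],"delta_rot": [0,0,0],"fingers": -1},
    {"slide": [0,0,0.1],"delta_rot": [0,0,0],"fingers": -1},
    {"slide": [0,0,0.13],"delta_rot": [0,0,0],"fingers": -1},
    {"slide": [0,0,0],"delta_rot": [0,0,0],"fingers": -1}
  ]
}}

```text
time_s: 3.95
tcp_pos: [0.5042, -0.0387, 0.0331]
eef_rot: [-179.9, -0.2, 180.0]
contact_force: [-0.2, -0.2, 0.6]
gripper_width: -0.0
gripper_force: 0.0
```

{"fn": "play_rows", "kwargs": {
  "rows": [
    {"slide": [0,0.07,0],"delta_rot": [0,0,0],"fingers": -1},
    {"slide": [0,0.07,0],"delta_rot": [0,0,0],"fingers": -1},
    {"slide": [0,0.07,0],"delta_rot": [0,0,0],"fingers": -1},
    {"slide": [0,0.07,0],"delta_rot": [0,0,0],"fingers": -1},
    {"slide": [0,0.07,0],"delta_rot": [0,0,0],"fingers": -1},
    {"slide": [0,0.07,0],"delta_rot": [0,0,0],"fingers": -1},
    {"slide": [0,0.07,0],"delta_rot": [0,0,0],"fingers": -1},
    {"slide": [0,0.07,0],"delta_rot": [0,0,0],"fingers": -1}
  ]
}}

```text
time_s: 4.95
tcp_pos: [0.5056, 0.0462, 0.035]
eef_rot: [-180.0, 0.0, 180.0]
contact_force: [0.5, -2.3, 2.2]
gripper_width: 0.0003
gripper_force: 1.8
```

{"fn": "play_rows", "kwargs": {
  "rows": [
    {"slide": [0,0.07,0],"delta_rot": [0,0,0],"fingers": -1},
    {"slide": [0,0.07,0],"delta_rot": [0,0,0],"fingers": -1},
    {"slide": [0,0.07,0],"delta_rot": [0,0,0],"fingers": -1},
    {"slide": [0,0.05,0],"delta_rot": [0,0,0],"fingers": -1},
    {"slide": [0,0.03,0],"delta_rot": [0,0,0],"fingers": -1},
    {"slide": [0,0,0],"delta_rot": [0,0,0],"fingers": -1},
    {"slide": [0,-0.1,0],"delta_rot": [0,0,0],"fingers": -1},
    {"slide": [0,-0.2,0],"delta_rot": [0,0,0],"fingers": -1}
  ]
}}

```text
time_s: 5.95
tcp_pos: [0.5055, 0.0438, 0.0346]
eef_rot: [180.0, -0.0, -179.9]
contact_force: [-1.0, 0.4, -0.6]
gripper_width: 0.0003
gripper_force: 0.0
```

{"fn": "play_rows", "kwargs": {
  "rows": [
    {"slide": [0,0,-0.2],"delta_rot": [0,0,0],"fingers": -1},
    {"slide": [0,0,-0.22],"delta_rot": [0,0,0],"fingers": -1},
    {"slide": [0,0,-0.22],"delta_rot": [0,0,0],"fingers": -1},
    {"slide": [0,-0.15,0],"delta_rot": [0,0,0],"fingers": -1},
    {"slide": [0,-0.15,0],"delta_rot": [0,0,0],"fingers": -1},
    {"slide": [0,-0.155,0],"delta_rot": [0,0,0],"fingers": -1},
    {"slide": [0,0,0],"delta_rot": [0,0,0],"fingers": -1}
  ]
}}

```text
time_s: 6.82
tcp_pos: [0.505, -0.0257, 0.1305]
eef_rot: [180.0, -0.0, 179.9]
contact_force: [0.2, 0.2, -0.6]
gripper_width: 0.0005
gripper_force: 0.0
```

Run:
```python
from h import *
s=r.get_state(); print(s['tcp_pos'],s['contact_force'])
a=cap('wrist')['image']; b=cap('top')['image'][100:340,180:480]
cv2.imwrite('pics/c2.png',np.hstack([cv2.resize(a,(400,300)),cv2.resize(b,(375,300))]))
```

```text
[ 0.50498946 -0.025716    0.13052842] [ 0.21561014  0.21008921 -0.62324366]
```

View pics/c2.png

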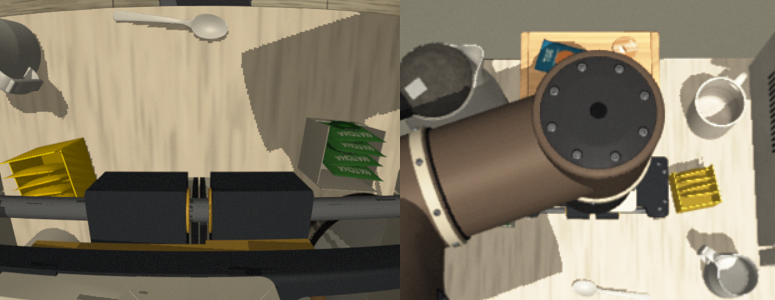

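The tub now shows at (340,150) in the wrist view, about 80 px further to the right and turned a little. I'll measure its near (flap-side) edge.

```bash
cat >> h.py <<'E'
def wcap():
    from scipy.spatial.transform import Rotation as Ro
    c=cap('wrist'); s=c['s']; T=np.eye(4); T[:3,:3]=Ro.from_euler('xyz',s['eef_rot'],degrees=True).as_matrix(); T[:3,3]=s['tcp_pos']
    W=np.linalg.inv(T@np.array(c['T_tool_cam'])); c['R']=W[:3,:3]; c['t']=W[:3,3]; return c
E
python3 - <<'E'
from h import *
c=wcap(); pickle.dump(c,open('w.pkl','wb'))
f=lambda P,z:onz(c,np.array(P)*1.6,z).round(4)
print('bottom edge',f([[307,120],[300,168]],0)); print('rim',f([[326,121],[329,152],[376,122],[384,140]],.07))
print('spoon',f([[113,17],[226,28]],0),'yellow rim',f([[5,162],[88,140]],.076))
E
```

```text
bottom edge [[0.4809 0.1091 0.    ]
 [0.5432 0.1065 0.    ]]
rim [[0.4718 0.098  0.07  ]
 [0.5027 0.105  0.07  ]
 [0.4721 0.1509 0.07  ]
 [0.4903 0.1631 0.07  ]]
spoon [[ 0.3628 -0.1213  0.    ]
 [ 0.3764  0.0067  0.    ]] yellow rim [[ 0.5111 -0.221   0.076 ]
 [ 0.4889 -0.1294  0.076 ]]
```

The tub's near edge is at y≈0.107 and the flap's left edge at 0.067, so it is clear by about 40 mm. Now the press.

{"fn": "play_rows", "kwargs": {
  "rows": [
    {"slide": [-0.2,0,0],"delta_rot": [0,0,0],"fingers": -1},
    {"slide": [-0.2,0,0],"delta_rot": [0,0,0],"fingers": -1},
    {"slide": [-0.1,0,0],"delta_rot": [0,0,0],"fingers": -1},
    {"slide": [0,0,0],"delta_rot": [0,0,0],"fingers": -1},
    {"slide": [-0.04,0,0],"delta_rot": [0,0,0],"fingers": -1},
    {"slide": [-0.04,0,0],"delta_rot": [0,0,0],"fingers": -1}
  ]
}}

```text
time_s: 7.72
tcp_pos: [0.5925, -0.024, 0.1312]
eef_rot: [180.0, 0.0, -180.0]
contact_force: [-0.5, -1.3, -0.2]
gripper_width: 0.0006
gripper_force: 0.0
```

{"fn": "play_rows", "kwargs": {
  "rows": [
    {"slide": [-0.02,0,0],"delta_rot": [0,0,0],"fingers": -1},
    {"slide": [0,0,0],"delta_rot": [0,0,0],"fingers": -1}
  ]
}}

```text
time_s: 7.98
tcp_pos: [0.5956, -0.0241, 0.1309]
eef_rot: [180.0, 0.0, 180.0]
contact_force: [-0.1, 0.4, 0.1]
gripper_width: 0.0001
gripper_force: 0.0
```

{"fn": "play_rows", "kwargs": {
  "rows": [
    {"slide": [-0.02,0,0],"delta_rot": [0,0,0],"fingers": -1},
    {"slide": [0,0,0],"delta_rot": [0,0,0],"fingers": -1}
  ]
}}

```text
time_s: 8.22
tcp_pos: [0.5986, -0.0242, 0.1309]
eef_rot: [-180.0, -0.0, 180.0]
contact_force: [1.1, 0.0, -0.0]
gripper_width: 0.0006
gripper_force: 0.0
```

{"fn": "play_rows", "kwargs": {
  "rows": [
    {"slide": [-0.015,0,0],"delta_rot": [0,0,0],"fingers": -1},
    {"slide": [0,0,0],"delta_rot": [0,0,0],"fingers": -1}
  ]
}}

```text
time_s: 8.48
tcp_pos: [0.6002, -0.0242, 0.1308]
eef_rot: [-180.0, -0.1, 180.0]
contact_force: [-4.4, 0.9, 3.4]
gripper_width: 0.0004
gripper_force: 2.0
```

{"fn": "play_rows", "kwargs": {
  "rows": [
    {"slide": [-0.015,0,0],"delta_rot": [0,0,0],"fingers": -1},
    {"slide": [0,0,0],"delta_rot": [0,0,0],"fingers": -1}
  ]
}}

```text
time_s: 8.72
tcp_pos: [0.6025, -0.0242, 0.1307]
eef_rot: [-180.0, -0.1, 180.0]
contact_force: [-5.3, 1.0, 3.0]
gripper_width: 0.0003
gripper_force: 2.5
```

{"fn": "play_rows", "kwargs": {
  "rows": [
    {"slide": [-0.015,0,0],"delta_rot": [0,0,0],"fingers": -1},
    {"slide": [0,0,0],"delta_rot": [0,0,0],"fingers": -1}
  ]
}}

```text
time_s: 8.98
tcp_pos: [0.6048, -0.0242, 0.1307]
eef_rot: [-180.0, -0.1, 180.0]
contact_force: [-4.9, -0.3, 2.4]
gripper_width: 0.0002
gripper_force: 2.5
```

{"fn": "play_rows", "kwargs": {
  "rows": [
    {"slide": [-0.01,0,0],"delta_rot": [0,0,0],"fingers": -1},
    {"slide": [0,0,0],"delta_rot": [0,0,0],"fingers": -1}
  ]
}}

```text
time_s: 9.22
tcp_pos: [0.6061, -0.0242, 0.1306]
eef_rot: [-180.0, -0.1, 180.0]
contact_force: [-4.4, 0.9, 3.5]
gripper_width: 0.0001
gripper_force: 2.7
```

{"fn": "play_rows", "kwargs": {
  "rows": [
    {"slide": [-0.01,0,0],"delta_rot": [0,0,0],"fingers": -1},
    {"slide": [0,0,0],"delta_rot": [0,0,0],"fingers": -1}
  ]
}}

```text
time_s: 9.48
tcp_pos: [0.6062, -0.0242, 0.1306]
eef_rot: [-180.0, -0.2, 180.0]
contact_force: [-10.1, 1.6, 5.9]
gripper_width: 0.0006
gripper_force: 5.2
```

The force rose at the stop (x=0.606). Withdrawing.

{"fn": "play_rows", "kwargs": {
  "rows": [
    {"slide": [0.2,0,0],"delta_rot": [0,0,0],"fingers": -1},
    {"slide": [0.3,0,0],"delta_rot": [0,0,0],"fingers": -1},
    {"slide": [0.3,0,0],"delta_rot": [0,0,0],"fingers": -1},
    {"slide": [0.1,0,0],"delta_rot": [0,0,0],"fingers": -1},
    {"slide": [0,0,-0.3],"delta_rot": [0,0,0],"fingers": -1},
    {"slide": [0,0,-0.3],"delta_rot": [0,0,0],"fingers": -1}
  ]
}}

```text
time_s: 10.22
tcp_pos: [0.4742, -0.024, 0.2224]
eef_rot: [-180.0, 0.1, -180.0]
contact_force: [1.1, 0.1, 0.5]
gripper_width: 0.0002
gripper_force: 0.0
```

Run:
```python
from h import *
s=r.get_state(); print(s['tcp_pos'],s['contact_force'])
a=cap('scene')['image'][150:390,160:480]; b=cap('top')['image'][100:340,180:480]
cv2.imwrite('pics/c3.png',np.hstack([cv2.resize(a,(400,300)),cv2.resize(b,(375,300))]))
```

```text
[ 0.4741611  -0.0240338   0.22243066] [1.1041564  0.07914509 0.54232692]
```

View pics/c3.png

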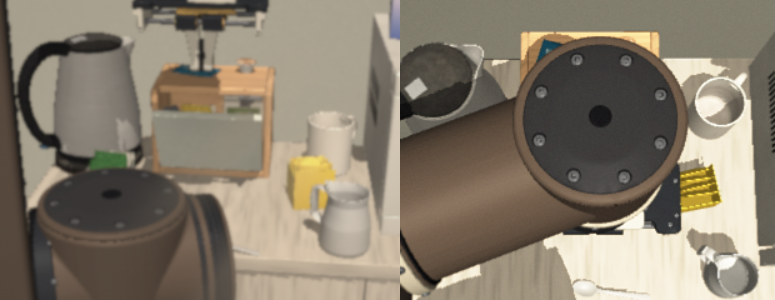

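The flap is ajar: in the scene crop its white face leans outward with its top edge at row ~113 and the interior shows above it. I'll check the angle by projection.

Run:
```python
from h import *
c=pickle.load(open('scene.pkl','rb'))
for a in(.3,.4,.5,.6):
    X=[[.61-.148*np.sin(a),y,.012+.148*np.cos(a)] for y in(.067,-.115)]
    print(a,((proj(c,X)-[160,150])*1.25).round(1).tolist())
```

```text
0.3 [[154.4, 102.0], [263.3, 106.6]]
0.4 [[152.9, 107.8], [262.8, 112.5]]
0.5 [[151.6, 114.3], [262.3, 119.2]]
0.6 [[150.3, 121.6], [261.8, 126.6]]
```

The angle is about 0.5 rad. Going into the gap from above, at the middle.

{"fn": "play_rows", "kwargs": {
  "rows": [
    {"slide": [-0.24,0,0],"delta_rot": [0,0,0],"fingers": -1},
    {"slide": [-0.24,0,0],"delta_rot": [0,0,0],"fingers": -1},
    {"slide": [-0.24,0,0],"delta_rot": [0,0,0],"fingers": -1},
    {"slide": [0,0,0],"delta_rot": [0,0,0],"fingers": -1},
    {"slide": [0,0,0.2],"delta_rot": [0,0,0],"fingers": -1},
    {"slide": [0,0,0.2],"delta_rot": [0,0,0],"fingers": -1},
    {"slide": [0,0,0.13],"delta_rot": [0,0,0],"fingers": -1},
    {"slide": [0,0,0.13],"delta_rot": [0,0,0],"fingers": -1}
  ]
}}

```text
time_s: 11.32
tcp_pos: [0.5813, -0.0241, 0.1212]
eef_rot: [180.0, 0.0, -180.0]
contact_force: [0.1, -0.1, 0.4]
gripper_width: 0.0003
gripper_force: 0.0
```

{"fn": "play_rows", "kwargs": {
  "rows": [
    {"slide": [0.065,0,0.02],"delta_rot": [0,0,0],"fingers": -1},
    {"slide": [0.065,0,0.02],"delta_rot": [0,0,0],"fingers": -1},
    {"slide": [0.065,0,0.025],"delta_rot": [0,0,0],"fingers": -1},
    {"slide": [0.06,0,0.05],"delta_rot": [0,0,0],"fingers": -1},
    {"slide": [0.06,0,0.05],"delta_rot": [0,0,0],"fingers": -1}
  ]
}}

```text
time_s: 11.95
tcp_pos: [0.5335, -0.0241, 0.0971]
eef_rot: [180.0, 0.0, -180.0]
contact_force: [0.3, 0.1, 1.1]
gripper_width: 0.0003
gripper_force: 0.5
```

{"fn": "play_rows", "kwargs": {
  "rows": [
    {"slide": [0.05,0,0.063],"delta_rot": [0,0,0],"fingers": -1},
    {"slide": [0.05,0,0.063],"delta_rot": [0,0,0],"fingers": -1},
    {"slide": [0,0,0],"delta_rot": [0,0,0],"fingers": -1}
  ]
}}

```text
time_s: 12.32
tcp_pos: [0.5177, -0.0243, 0.0771]
eef_rot: [-180.0, -0.1, 180.0]
contact_force: [-0.0, 0.4, 0.6]
gripper_width: 0.0008
gripper_force: 0.0
```

{"fn": "play_rows", "kwargs": {
  "rows": [
    {"slide": [0.035,0,0.072],"delta_rot": [0,0,0],"fingers": -1},
    {"slide": [0.035,0,0.072],"delta_rot": [0,0,0],"fingers": -1},
    {"slide": [0.022,0,0.077],"delta_rot": [0,0,0],"fingers": -1},
    {"slide": [0.022,0,0.077],"delta_rot": [0,0,0],"fingers": -1},
    {"slide": [0,0,0.05],"delta_rot": [0,0,0],"fingers": -1},
    {"slide": [0,0,0],"delta_rot": [0,0,0],"fingers": -1}
  ]
}}

```text
time_s: 13.08
tcp_pos: [0.5017, -0.0242, 0.0253]
eef_rot: [-180.0, -0.1, -180.0]
contact_force: [0.0, 0.2, 0.1]
gripper_width: 0.0002
gripper_force: 0.0
```

{"fn": "play_rows", "kwargs": {
  "rows": [
    {"slide": [0,0,0.02],"delta_rot": [0,0,0],"fingers": -1},
    {"slide": [0,0,0],"delta_rot": [0,0,0],"fingers": -1}
  ]
}}

```text
time_s: 13.32
tcp_pos: [0.5022, -0.0241, 0.0231]
eef_rot: [180.0, 0.0, 180.0]
contact_force: [-0.6, -0.1, -0.1]
gripper_width: 0.0004
gripper_force: 0.0
```

{"fn": "play_rows", "kwargs": {
  "rows": [
    {"slide": [0,0,0.02],"delta_rot": [0,0,0],"fingers": -1},
    {"slide": [0,0,0],"delta_rot": [0,0,0],"fingers": -1}
  ]
}}

```text
time_s: 13.58
tcp_pos: [0.502, -0.0241, 0.0199]
eef_rot: [180.0, 0.0, -180.0]
contact_force: [0.6, 0.2, -0.0]
gripper_width: 0.0006
gripper_force: 0.0
```

Run:
```python
from h import *
s=r.get_state(); print(s['tcp_pos'],s['contact_force'])
a=cap('scene')['image'][150:390,160:480]; b=cap('wrist')['image']
cv2.imwrite('pics/c4.png',np.hstack([cv2.resize(a,(400,300)),cv2.resize(b,(400,300))]))
```

```text
[ 0.50195798 -0.02409898  0.01992878] [ 0.56711406  0.2156847  -0.00988529]
```

View pics/c4.png

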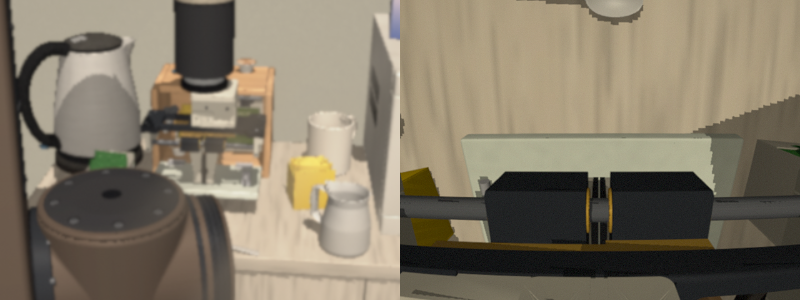

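The flap is down, or nearly so: white panel at (220,190) in the scene crop, top edge at row 136 in the wrist view. I feel no contact yet, so I'll step down until the stop resists.

{"fn": "play_rows", "kwargs": {
  "rows": [
    {"slide": [0,0,0.015],"delta_rot": [0,0,0],"fingers": -1},
    {"slide": [0,0,0],"delta_rot": [0,0,0],"fingers": -1}
  ]
}}

```text
time_s: 13.92
tcp_pos: [0.5019, -0.0241, 0.0176]
eef_rot: [-180.0, -0.0, 180.0]
contact_force: [0.6, 0.5, -0.6]
gripper_width: 0.0003
gripper_force: 0.0
```

Run:
```python
from h import *
c=pickle.load(open('scene.pkl','rb'))
w=wcap()
for a in(1.3,1.4,1.5,1.571):
    X=[[.61-.148*np.sin(a)+d*np.cos(a),y,.012+.148*np.cos(a)+d*np.sin(a)] for d in (0,.012) for y in(.067,-.115)]
    print(a,((proj(c,X)-[160,150])*1.25).round(1).tolist(),(proj(w,X)/1.6+[400,0]).round(1).tolist())
```

```text
1.3 [[144.9, 183.0], [258.5, 189.2], [145.1, 175.7], [258.8, 181.7]] [[750.2, 142.6], [447.7, 142.6], [760.5, 152.8], [437.3, 152.9]]
1.4 [[144.8, 192.0], [258.1, 198.2], [144.8, 184.8], [258.4, 191.0]] [[738.7, 132.7], [459.1, 132.7], [748.1, 139.7], [449.7, 139.7]]
1.5 [[144.9, 200.6], [257.8, 207.0], [144.8, 193.7], [258.1, 200.0]] [[728.3, 126.2], [469.4, 126.2], [736.7, 130.5], [461.0, 130.5]]
1.571 [[145.1, 206.4], [257.6, 212.9], [144.8, 199.9], [257.8, 206.2]] [[721.6, 123.3], [476.1, 123.3], [729.4, 126.0], [468.3, 126.0]]
```

Run:
```python
from h import *
a=cap('scene')['image'][220:340,265:385]; b=wcap(); pickle.dump(b,open('w.pkl','wb')); b=b['image'][180:420,0:640]
cv2.imwrite('pics/c5.png',np.hstack([cv2.resize(a,(340,340),interpolation=cv2.INTER_CUBIC),cv2.copyMakeBorder(b[:,180:],0,100,0,0,cv2.BORDER_CONSTANT)]))
```

```text
(no output)
```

View pics/c5.png

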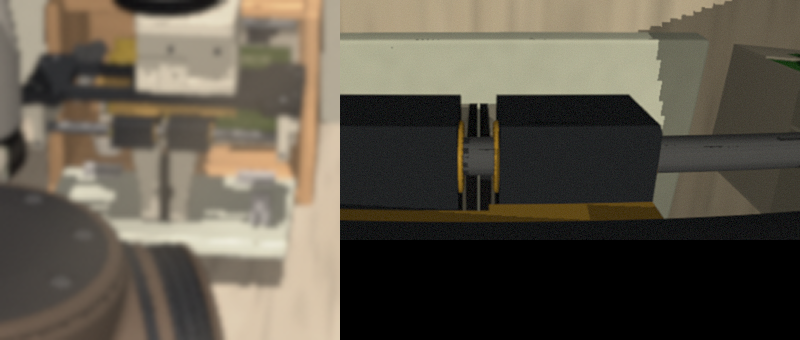

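Zoomed, the fingertips (175,222) stand on the flap, and its front edge (60–290, 245) looks slightly above level. I'll check the fingertip height and flap angle with rays.

Run:
```python
from h import *
c=pickle.load(open('scene.pkl','rb'))
g=lambda P:np.array(P,float)/2.833+[265,220]
o,d=ray(c,g([[175,222],[60,240],[290,248],[290,258]]))
for x in(.464,.492,.502): print(x,(o+d*((x-o[0])/d[:,0])[:,None]).round(4).tolist())
# tip projection
print(((proj(c,[[.492,-.024,.0176],[.492,-.024,.043]])-[265,220])*2.833).round(1))
print(r.get_state()['contact_force'],r.get_state()['joint_torque'])
```

```text
0.464 [[0.464, -0.036, 0.0552], [0.464, 0.046, 0.036], [0.464, -0.1166, 0.0397], [0.464, -0.1168, 0.0318]]
0.492 [[0.492, -0.0328, 0.0408], [0.492, 0.0513, 0.0211], [0.492, -0.1156, 0.0249], [0.492, -0.1158, 0.0168]]
0.502 [[0.502, -0.0316, 0.0357], [0.502, 0.0532, 0.0158], [0.502, -0.1152, 0.0196], [0.502, -0.1154, 0.0115]]
[[162.9 250. ]
 [162.9 218.6]]
[ 0.75765008 -0.42054588 -0.19822488] [-2.46754629e-03 -4.29401708e+01  1.97001457e+01  4.67775509e+00
 -8.52644281e-02  2.49250996e-05]
```

Both the fingertip ray (z≈0.04) and the press travel (6.5 mm) say that the contact lies about 20 mm above the reported TCP. The flap is at ~1.4 rad, so I'll continue down in small steps, watching the force.

{"fn": "play_rows", "kwargs": {
  "rows": [
    {"slide": [0,0,0.02],"delta_rot": [0,0,0],"fingers": -1},
    {"slide": [0,0,0.02],"delta_rot": [0,0,0],"fingers": -1},
    {"slide": [0,0,0],"delta_rot": [0,0,0],"fingers": -1}
  ]
}}

```text
time_s: 14.45
tcp_pos: [0.5017, -0.0242, 0.0114]
eef_rot: [-180.0, -0.0, 180.0]
contact_force: [-0.6, 0.1, -0.6]
gripper_width: 0.0004
gripper_force: 0.0
```

```bash
cat > e.py <<'E'
from h import *
w=wcap(); im=cv2.cvtColor(w['image'],cv2.COLOR_BGR2GRAY).astype(int)
p=w['image'][150:270,330]  # column right of middle
g=im[150:270,320:340].mean(1); k=np.argsort(-abs(np.diff(g)))[:5]+150; print('rows',k,np.diff(g)[k-150].round())
for a in(1.3,1.4,1.5,1.571):
    X=[[.61-.148*np.sin(a)+d*np.cos(a),-.024,.012+.148*np.cos(a)+d*np.sin(a)] for d in (0,.012)]
    print(a,proj(w,X)[:,1].round(1))
E
python3 e.py
```

```text
rows [209 215 214 208 216] [-24.  22.  20. -18.  13.]
1.3 [232.  250.1]
1.4 [214.8 227. ]
1.5 [203.6 211. ]
1.571 [198.8 203.4]
```

The flap follows the finger and is now at about 1.46 rad. Continuing.

{"fn": "play_rows", "kwargs": {
  "rows": [
    {"slide": [0,0,0.02],"delta_rot": [0,0,0],"fingers": -1},
    {"slide": [0,0,0.02],"delta_rot": [0,0,0],"fingers": -1},
    {"slide": [0,0,0],"delta_rot": [0,0,0],"fingers": -1}
  ]
}}

```text
time_s: 14.88
tcp_pos: [0.5018, -0.0241, 0.0054]
eef_rot: [-180.0, -0.0, -180.0]
contact_force: [-0.1, 0.4, -0.2]
gripper_width: 0.0002
gripper_force: 0.0
```

```bash
python3 e.py
```

```text
rows [212 207 211 206 213] [ 26. -26.  22. -19.  12.]
1.3 [236.1 255.3]
1.4 [217.8 230.8]
1.5 [206.  213.9]
1.571 [200.8 205.8]
```

{"fn": "play_rows", "kwargs": {
  "rows": [
    {"slide": [0,0,0.02],"delta_rot": [0,0,0],"fingers": -1},
    {"slide": [0,0,0],"delta_rot": [0,0,0],"fingers": -1}
  ]
}}

```text
time_s: 15.18
tcp_pos: [0.5019, -0.0241, 0.0026]
eef_rot: [-180.0, -0.0, -180.0]
contact_force: [0.7, 0.1, 0.1]
gripper_width: 0.0007
gripper_force: 0.0
```

{"fn": "play_rows", "kwargs": {
  "rows": [
    {"slide": [0,0,0.02],"delta_rot": [0,0,0],"fingers": -1},
    {"slide": [0,0,0],"delta_rot": [0,0,0],"fingers": -1}
  ]
}}

```text
time_s: 15.42
tcp_pos: [0.5022, -0.0241, 0.0016]
eef_rot: [-180.0, 0.0, -179.9]
contact_force: [-7.9, 1.5, 25.1]
gripper_width: 0.0002
gripper_force: 12.5
```

```bash
python3 e.py
```

```text
rows [210 205 206 209 211] [ 28. -26. -24.  21.  14.]
1.3 [238.1 258.2]
1.4 [219.2 232.6]
1.5 [206.9 215.1]
1.571 [201.5 206.6]
```

Contact at the stop: 25 N upward. Lifting straight off and moving clear to check.

{"fn": "play_rows", "kwargs": {
  "rows": [
    {"slide": [0,0,-0.1],"delta_rot": [0,0,0],"fingers": -1},
    {"slide": [0,0,-0.3],"delta_rot": [0,0,0],"fingers": -1},
    {"slide": [0,0,-0.3],"delta_rot": [0,0,0],"fingers": -1},
    {"slide": [0,0,-0.3],"delta_rot": [0,0,0],"fingers": -1},
    {"slide": [0,0,-0.3],"delta_rot": [0,0,0],"fingers": -1},
    {"slide": [0.2,-0.2,0],"delta_rot": [0,0,0],"fingers": -1},
    {"slide": [0.2,-0.2,0],"delta_rot": [0,0,0],"fingers": -1},
    {"slide": [0.2,-0.25,0],"delta_rot": [0,0,0],"fingers": -1}
  ]
}}

```text
time_s: 16.48
tcp_pos: [0.411, -0.1222, 0.1949]
eef_rot: [180.0, 0.0, -179.9]
contact_force: [-0.1, -1.0, 0.8]
gripper_width: 0.0004
gripper_force: 0.0
```

{"fn": "play_rows", "kwargs": {
  "rows": [
    {"slide": [0.2,-0.3,0],"delta_rot": [0,0,0],"fingers": -1},
    {"slide": [0.2,-0.3,0],"delta_rot": [0,0,0],"fingers": -1},
    {"slide": [0.1,-0.3,0],"delta_rot": [0,0,0],"fingers": -1},
    {"slide": [0.1,-0.3,0],"delta_rot": [0,0,0],"fingers": -1},
    {"slide": [0.1,-0.3,0],"delta_rot": [0,0,0],"fingers": -1},
    {"slide": [0.1,-0.3,0],"delta_rot": [0,0,0],"fingers": -1},
    {"slide": [0.1,-0.3,0],"delta_rot": [0,0,0],"fingers": -1},
    {"slide": [0.1,-0.3,0],"delta_rot": [0,0,0],"fingers": -1}
  ]
}}

```text
time_s: 17.48
tcp_pos: [0.2612, -0.4831, 0.1947]
eef_rot: [-180.0, 0.0, 180.0]
contact_force: [1.0, 0.6, -0.1]
gripper_width: 0.0003
gripper_force: 0.0
```

Run:
```python
from h import *
s=r.get_state(); print(s['tcp_pos'],s['contact_force'],s['time_s'])
a=cap('scene')['image'][190:370,160:460]; t=cap('top'); b=t['image'][110:360,230:480]
pickle.dump(t,open('top2.pkl','wb'))
cv2.imwrite('pics/c6.png',np.hstack([cv2.copyMakeBorder(cv2.resize(a,(300,180)),0,320,0,0,0),cv2.resize(b,(500,500),interpolation=cv2.INTER_CUBIC)]) if 0 else cv2.hconcat([cv2.copyMakeBorder(a,0,320,0,0,cv2.BORDER_CONSTANT),cv2.resize(b,(500,500),interpolation=cv2.INTER_CUBIC)]))
```

```text
[ 0.26122385 -0.48314351  0.19468514] [ 0.98563593  0.62863172 -0.05600784] 17.475
```

View pics/c6.png

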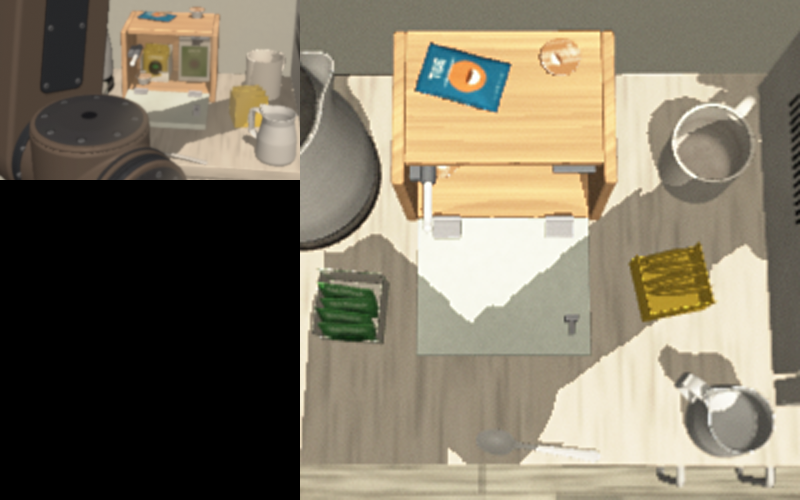

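The flap lies out before the cupboard with its front edge at (418–590, 354). The tub stands clear at (348,305), and the biscuit, creamer, mug, pitcher, yellow tub and spoon look unmoved. I'll check how level the flap is from the edge rows.

Run:
```python
from h import *
c=cap('scene'); t=pickle.load(open('top2.pkl','rb'))
L=lambda c:cv2.cvtColor(c['image'],cv2.COLOR_BGR2GRAY).astype(int)
for x in(330,345,355): 
    g=L(c)[300:330,x-2:x+3].mean(1); print('scene col',x,g.round().astype(int).tolist())
g=L(t)[275:300,320:335].mean(1);print('top rows275',g.round().astype(int).tolist())
g=L(t)[272:280].mean(0);print('top L280',g[280:296].round().astype(int).tolist(),'R368',g[368:384].round().astype(int).tolist())
for a in(1.4,1.45,1.5,1.571):
    X=lambda y,d:[.61-.148*np.sin(a)+d*np.cos(a),y,.012+.148*np.cos(a)+d*np.sin(a)]
    P=[X(y,d) for y in (.067,-.024,-.115) for d in(0,.012)]
    print(a,'scene',proj(c,P)[2:].round(1).tolist(),'top',proj(t,P).round(1).tolist())
```

```text
scene col 330 [127, 126, 125, 124, 124, 123, 123, 122, 122, 121, 121, 124, 132, 144, 151, 152, 148, 137, 123, 115, 113, 113, 113, 112, 113, 112, 112, 112, 112, 113]
scene col 345 [124, 123, 122, 122, 122, 122, 122, 122, 121, 121, 121, 121, 126, 137, 149, 154, 154, 150, 136, 120, 112, 111, 111, 111, 111, 112, 113, 113, 114, 115]
scene col 355 [113, 117, 120, 121, 122, 123, 123, 123, 122, 122, 122, 122, 123, 129, 141, 152, 155, 154, 147, 132, 118, 112, 112, 113, 114, 115, 116, 117, 118, 123]
top rows275 [159, 159, 159, 159, 159, 159, 159, 159, 158, 159, 159, 158, 129, 136, 138, 138, 138, 139, 139, 139, 139, 139, 139, 139, 138]
top L280 [138, 136, 138, 140, 140, 144, 145, 141, 142, 172, 171, 169, 166, 166, 166, 166] R368 [161, 162, 162, 162, 162, 162, 159, 126, 140, 144, 143, 141, 142, 144, 141, 138]
1.4 scene [[320.8, 306.1], [320.9, 300.3], [366.5, 308.6], [366.7, 302.8]] top [[287.7, 285.3], [287.2, 283.8], [332.0, 285.4], [332.1, 283.9], [376.5, 285.5], [377.1, 284.0]]
1.45 scene [[320.7, 309.6], [320.8, 304.0], [366.4, 312.1], [366.6, 306.4]] top [[288.0, 286.1], [287.5, 284.9], [332.0, 286.2], [332.1, 285.0], [376.2, 286.3], [376.7, 285.1]]
1.5 scene [[320.7, 313.0], [320.8, 307.5], [366.3, 315.6], [366.5, 310.0]] top [[288.3, 286.8], [287.8, 285.9], [332.0, 286.8], [332.0, 286.0], [375.8, 286.9], [376.4, 286.1]]
1.571 scene [[320.7, 317.7], [320.7, 312.5], [366.1, 320.3], [366.3, 315.0]] top [[288.7, 287.3], [288.2, 286.9], [331.9, 287.4], [332.0, 287.0], [375.3, 287.5], [375.9, 287.1]]
```

The scene edge rows at column 345 are 313.3 and 318.5. The level model predicts 313.8 and 319.1, and 1.5 rad would give about 309 and 314. So the flap is level, and the gripper is touching nothing.

```bash
python3 -c "
from plant import r
print(r.close_job())"
```

```text
the job is handed in; nothing more can be done
None
```

I slid the tea tub about 40 mm clear of the flap, pressed the flap so its catch released, then swung it down level within measurement error, and handed the job in at about 17.6 s. In the last pictures nothing else appeared to have moved.

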